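# Knock a set plaster puck out of its mould from below

### The arm

A 7-joint arm with a two-finger parallel gripper is mounted at the origin on a cart in front of the work surface, level with it; the furniture and walls round the work are solid. World frame = base frame: x ahead of the robot, y to its left, z up, the work surface at z = 0. Lengths are in m, angles in degrees, forces in N, time in s.
With the tool pointing down it reaches from about 0.425 to 0.925 m from the base axis. Payload 6.8 kg.
Tool frame: the origin (TCP) lies at the very end of the fingers, on their centre line; the grasp point (between the pads) lies 19 mm behind it; z points along the fingers, y is the line along which they close (so a half turn about z gives the same grasp; the last joint's range is limited). The gripper opens to 85 mm and grips with 20 to 120 N. Pads are 22 mm wide; open, the fingers measure 114 mm over their backs; the gripper's body (76 mm by 85 mm) begins 54 mm behind the grasp point. The pads swing forward as they close: fully open they stand 13 mm farther back than shut.
Start: joints at [-80.048, 27.33, 1.283, 89.118, -0.659, 63.558, -4.761], TCP at [0.188, 0.648, 0.231] pointing down, gripper open.
Joint ranges: [-169.35, 169.35], [-19.33, 120.38], [-80.79, 83.38], [13.8, 139.57], [-78.32, 258.32], [9.67, 109.79], [-169.56, 169.56]. Speed limits (degrees/s): [136.94, 136.94, 180, 180, 180, 180, 180].

### API

Orientations are given as [roll, pitch, yaw] about the fixed x, y, z axes, in that order (R = Rz(yaw) Ry(pitch) Rx(roll)).
In Python, from rig import bot gives the robot as it stands.
- The arm moves only by the tool send_rows, never from a script. Its argument "series" is one flat list of numbers, 7 for each row, row after row: the shift along the tool's x, y, z in m, then the turn, a rotation vector about the tool's x, y, z in rad, then the closure, from -1 (fully open) to 1 (shut), so that 0 is half open. In form: [tx, ty, tz, wx, wy, wz, claw, tx, ty, tz, wx, wy, wz, claw, ...]. A call has exactly 10 rows; each row is the pose to reach, as a shift and turn from the pose commanded when the call began, along the tool's axes at that moment; what a row does not reach only later rows make up. A row lasts 1/12 s, in which the tool goes at most 41.7 mm and 7.16 degrees, less where a joint would pass 70% of its speed; a pose out of reach is approached as far as the arm can. A call with a gripper value outside its range is refused whole. The fingers move at their own pace and stop on an object; "force" is the grip in N (left out, the last holds). Time passes only in rows, so rows that repeat a pose let the fingers close, or fill a call up. It gives the time, the measured TCP pose, the force, the opening and the grip force at its end, in the units of the state.
- bot.observe(): the state, without advancing time (a new reading comes with each control period).
- bot.grab_frame(name): name is "scene" or "top" or "wrist"; returns (picture, depth): 480x640x3 uint8, red, green, blue; 480x640 float32, m along the optical axis (not along the pixel's ray), 0 where there is no reading.
- bot.get_calibration(name): a dict with "camera_matrix" (3x3 intrinsics, pixels), "D" ([k1, k2, p1, p2, k3] as OpenCV has them; the pictures are not rectified), "position" and "rotation" of the camera in the world. Camera axes: x right, y down, z forward; pixel columns grow to the right and rows downward; lengths in m; the calibration is good to about 2 mm. A picture is of the moment at which its call begins: read the wrist's pose just before it. get_calibration takes no time and is no camera call; for the wrist camera it gives the pose at the moment of the call.
- bot.close_job(): hands the job in; it is judged then, once.
The state is a dict: "t": time; "joints": joint angles; "dq": joint speeds; "joint_torque": joint torques, N m; "tcp_pos": TCP position; "tcp_rot": TCP orientation; "contact_force": force on the tool from outside, world axes, zero at the start; "ft_torque": the same for the moment, N m; "gripper_width": finger opening in m; "gripper_force": force on a finger pad.
Only numpy, scipy, OpenCV 4.12 (cv2) and the standard library are available. Lean on these libraries where they do the work, as an engineer would, in place of code of your own. Each camera call takes 0.05 s, during which the arm holds its last target. There are 200 camera calls.

### The job

The round plaster puck has stuck in the metal mould on the knock-out stand. Move the stand's sprung knock-out rod by its red handle, feel for the hidden off-centre hole under the mould without ever pushing hard (stay below 25 N on the rod), and push the rod up through it until the puck has risen at least 15 mm. Then let go of the handle, pull the puck out and set it down gently, upright, in the ivory tray, leaving the other things on the bench where they are.

Things in the scene. Friction and masses are not known exactly. Their poses are not given: they have to be found in the camera images.
- knockout_stand: Fixed stand: grey base 200 x 130 x 8 mm, blue side walls, square aluminium mould block 96 x 96 mm on top, its top 147 mm above the bench. Origin: on the bench under the axis of the mould's vertical bore; z up, x away from the handle, y to the left seen from the handle. The carriage with the rod and the red handle rides between the walls.
- mould_mouth (a point): Centre of the bore's mouth, level with the mould's top. Bore 45.5 mm wide, 34 mm deep. Four spring pads near the mouth hold the puck by friction: it takes about 7 to 14 N to move it. It stays where it is pushed to; from about 22 mm of rise on it is loose and rests on the pads, still upright in the bore.
- hole_plate (a point): Point on the bore axis at the underside (103 mm up) of the brass plate, 10 mm thick, that is the bore's floor. One hole, 13 mm wide, goes straight through it; its centre is 9 mm (+-1.5) from this point in an unknown direction, different each time. Elsewhere the rod meets solid plate. A 50 mm window in the deck below (95 to 103 mm up) leaves the plate open to the rod.
- handle (a point): Red ribbed upright handle post of the rod's carriage, 14 mm wide (stand y) x 28 mm (stand x); point on its axis, 15 mm below its top, 135 mm above the bench when down. Grip its 14 mm from above. The carriage slides +-14 mm from the middle in stand x and y (drag about 1 N), lifts up to 50 mm to a stop, weighs about 3 N, sinks back when let go, and cannot turn or tilt.
- rod_tip (a point): Middle of the top end of the upright brass knock-out rod below the mould, 100 mm from the handle's axis (stand +x); 93 mm above the bench when the carriage is down. Rod 9 mm thick, its top 4 mm tapered to 6 mm.
- knock_rod: The brass rod. It rides on the handle's carriage on a buffer spring, 2 N per mm, 12 mm of travel: pushed against something it sinks relative to the handle, and is rigid at the end of that travel. More than 25 N on it is too hard. Origin on its axis at bench height when the carriage is down; axes as the stand's.
- puck_center (a point): Centre (half-way up) of the buff plaster puck, 44 mm in diameter, 32 mm high, about 0.1 kg, a dark cross on its top; z is its axis, up. Stuck in the bore it stands on the plate, centre 129 mm above the bench, its top 2 mm below the mould's top.
- tray: Ivory instrument tray, loose, 104 (x) x 204 (y) x 26 mm high, inner floor about 80 x 180 mm, 3 to 8 mm thick. Origin: centre of its underside; y is its long axis.
- dropper_bottle: Small brown dropper bottle, 30 mm wide, 85 mm high, loose; origin centre of underside. Leave it alone.
- bur_block: Wooden block with burs, 36 x 70 x 58 mm, loose; origin centre of underside. Leave it alone.

How it is judged (in metres and radians):
On the way, in this order (a step that is already met when the one before it is completed fails the run):
1. the rod has entered the knock-out hole, its tip at least 6 mm above the plate's underside (z of rod_tip in the frame of knockout_stand above 0.109 m), for 0.1 s.
2. the rod has pushed the puck up by at least 15 mm, the gripper not touching the puck (z of puck_center in the frame of knockout_stand above 0.144 m and z of rod_tip in the frame of knockout_stand above 0.126 m and contact force between the fingers and puck below 0.1 N), for 0.1 s.
At the end, for the whole second after the job is handed in: The puck stands in the tray, its cross upward (within 0.3 rad), its centre within the tray's inner floor and 12 to 34 mm above the tray's underside, at rest and released; the tray is flat on the bench (x of puck_center in the frame of tray between -0.045 and 0.045 m and y of puck_center in the frame of tray between -0.095 and 0.095 m and z of puck_center in the frame of tray between 0.012 and 0.034 m and angle between puck_center's own z axis and vertical below 0.3 rad and angle between tray's own z axis and vertical below 0.1 rad and height (world z) of tray below 0.01 m and linear speed of puck below 0.02 m/s and contact force between the fingers and puck below 0.1 N); the robot touches nothing.
It fails at once if more than 25 N on the knock-out rod (contact force between knock_rod and anything else above 25 N).
It fails at once if the puck is dropped: faster than 0.6 m/s within 60 mm above the tray's underside (z of puck_center in the frame of tray below 0.06 m and linear speed of puck above 0.6 m/s).
It fails at once if the dropper bottle or bur block is moved by more than 30 mm (distance of any of dropper_bottle, bur_block from where it was at the start of the episode above 0.03 m).
It also fails if it takes over 67 s, if anything falls off the work surface, if the arm or the gripper's body presses on something with over 40 N, if the wrist force passes 120 N, or if a joint passes its speed limit or range.

## Working session

There is one attempt and no reset: what is moved stays moved. The work goes in short steps, Python scripts to look and compute and a tool call to move; the robot and the scene stay as the last step left them, time stands still between calls to the robot, and variables do not carry over. Pictures are saved under pics/ and viewed, at most 10 in all, crops included, and the job is handed in when it is done.

Besides the shell and the picture viewer there is one more tool, called by a JSON object that holds its "method" and its "body". send_rows: Moves the arm, as the interface text tells. Its arguments: {"type":"object","properties":{"series":{"type":"array"},"force":{"type":"number"}},"required":["series"]}

```bash
ls; mkdir -p pics; python3 - <<'E'
from rig import bot
import cv2,numpy as np
s=bot.observe();print({k:np.round(v,3).tolist() for k,v in s.items()})
for n in("scene","top"):
    im,d=bot.grab_frame(n);c=bot.get_calibration(n);print(n,c)
    cv2.imwrite(f"pics/{n}0.png",im[:,:,::-1]);np.savez(f"pics/{n}0.npz",im=im,d=d)
E
```

```text
pics
{'t': 0.0, 'joints': [-80.048, 27.376, 1.28, 89.179, -0.658, 63.557, -4.763], 'dq': [0.04, 0.02, 0.024, -0.081, -0.09, 0.098, -0.029], 'joint_torque': [-0.001, -59.646, 1.608, -28.119, 0.012, 0.01, -0.0], 'tcp_pos': [0.188, 0.648, 0.23], 'tcp_rot': [-179.896, 0.009, 163.855], 'contact_force': [0.105, -0.676, -0.887], 'ft_torque': [-0.028, 0.027, -0.03], 'gripper_force': 0.0, 'gripper_width': 0.085}
scene {'camera_matrix': array([[478.69468225,   0.        , 316.90837691],
       [  0.        , 478.69468225, 239.33123063],
       [  0.        ,   0.        ,   1.        ]]), 'D': array([0.02947027, 0.        , 0.        , 0.        , 0.        ]), 'position': array([-0.06963456, -0.31301776,  0.53045295]), 'rotation': array([-118.35194237,   -0.6559029 ,  -53.73717854])}
top {'camera_matrix': array([[540.22277871,   0.        , 320.98742488],
       [  0.        , 540.22277871, 239.65937186],
       [  0.        ,   0.        ,   1.        ]]), 'D': array([-0.11552989,  0.        ,  0.        ,  0.        ,  0.        ]), 'position': array([0.4077856 , 0.15711821, 1.12439128]), 'rotation': array([-171.92801361,   -0.76806215,  -91.51307088])}
```

View pics/scene0.png

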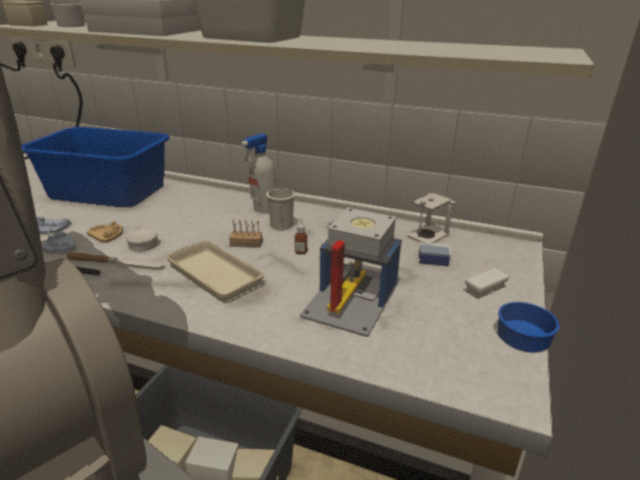

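View pics/top0.png

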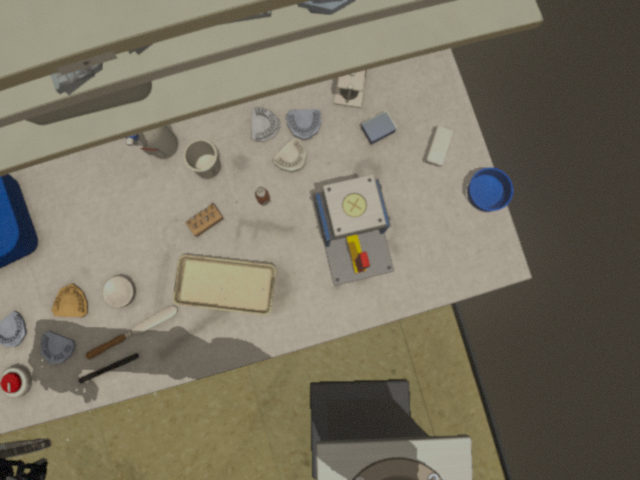

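The scene view shows the stand with its red handle at (337,275) and the tray at (215,270). In the top view the puck is at (355,205), the handle top at (363,262) and the tray at (225,283). The bottle is at (262,196) and the bur block at (205,220).

```bash
cat > h.py <<'E'
import numpy as np,cv2
from scipy.spatial.transform import Rotation as Ro
def ray(c,px,z):
    px=np.atleast_2d(np.asarray(px,float))
    u=cv2.undistortPoints(px[:,None],c["camera_matrix"],c["D"])[:,0]
    d=Ro.from_euler('xyz',c["rotation"],degrees=True).apply(np.c_[u,np.ones(len(u))])
    p=np.asarray(c["position"]);return p+d*((z-p[2])/d[:,2])[:,None]
def blobs(mask,n=1):
    cs,_=cv2.findContours(mask.astype(np.uint8),cv2.RETR_EXTERNAL,cv2.CHAIN_APPROX_NONE)
    return sorted(cs,key=cv2.contourArea)[::-1][:n]
E
python3 - <<'E'
from h import *
from rig import bot
c=bot.get_calibration("top");f=np.load("pics/top0.npz");im,d=f["im"],f["d"]
hsv=cv2.cvtColor(im,cv2.COLOR_RGB2HSV);H,S,V=[hsv[...,i].astype(int) for i in range(3)]
def roi(m,x0,x1,y0,y1):
    o=np.zeros_like(m);o[y0:y1,x0:x1]=m[y0:y1,x0:x1];return o
def rep(n,m,z):
    b=blobs(m)[0];r=cv2.minAreaRect(b);bp=cv2.boxPoints(r)
    P=ray(c,bp,z);print(n,cv2.contourArea(b),np.round(r[0],1),'ctr',np.round(ray(c,r[0],z)[0],4),'corners',np.round(P[:,:2],4).tolist(),'sides',np.round(np.linalg.norm(np.diff(P,axis=0),axis=1),4))
print(hsv[205,342],hsv[190,340],hsv[262,363],hsv[285,225],hsv[250,340],hsv[320,225])
rep('puck',roi((S>60)&(H>15)&(H<40)&(V>100),335,375,185,225),.145)
rep('handle',roi((S>140)&((H<8)|(H>170)),345,380,245,280),.150)
rep('mould',roi((V>135)&(H>-1),322,386,176,238),.147)
rep('tray',roi((S>55)&(H>12)&(H<35),165,285,245,320),.026)
# camera depth check
for p in [(355,205),(363,262),(225,283)]: print(p,d[p[1],p[0]])
E
```

```text
[ 21  65 157] [ 22  28 176] [  3 191 171] [ 25  57 175] [ 18  25 131] [ 20  35 152]
puck 404.5 [353.5 205. ] ctr [0.6096 0.0784 0.145 ] corners [[0.6309, 0.0991], [0.63, 0.0563], [0.5884, 0.0579], [0.5894, 0.1004]] sides [0.0428 0.0416 0.0425]
handle 90.0 [363.9 259.4] ctr [0.5074 0.0635 0.15  ] corners [[0.5201, 0.0724], [0.5224, 0.059], [0.4949, 0.0546], [0.4926, 0.0679]] sides [0.0136 0.0279 0.0136]
mould 2677.5 [359. 203.] ctr [0.6128 0.0682 0.147 ] corners [[0.6492, 0.1349], [0.6744, 0.0197], [0.5768, 0.0018], [0.5527, 0.1155]] sides [0.118  0.0992 0.1163]
tray 4937.0 [224.3 284.4] ctr [0.476  0.3373 0.026 ] corners [[0.4363, 0.4453], [0.5429, 0.4342], [0.5157, 0.2293], [0.4102, 0.2426]] sides [0.1072 0.2067 0.1063]
(355, 205) 1.0000672
(363, 262) 0.9744101
(225, 283) 1.1161562
```

{"method": "send_rows", "body": {"series": [-0.02,-0.02,-0.02,0,0,-0.05,0,-0.05,-0.05,-0.04,0,0,-0.1,0,-0.078,-0.078,-0.06,0,0,-0.15,0,-0.106,-0.106,-0.07,0,0,-0.2,0,-0.134,-0.134,-0.07,0,0,-0.25,0,-0.162,-0.162,-0.07,0,0,-0.3,0,-0.19,-0.19,-0.07,0,0,-0.35,0,-0.218,-0.218,-0.07,0,0,-0.4,0,-0.246,-0.246,-0.07,0,0,-0.438,0,-0.274,-0.274,-0.07,0,0,-0.438,0], "force": 40}}

```text
t: 0.93
tcp_pos: [0.3751, 0.3069, 0.3011]
tcp_rot: [-180.0, -0.0, -170.9]
contact_force: [0.3, -0.1, 0.2]
gripper_width: 0.0424
gripper_force: 0.0
```

```bash
cat >> h.py <<'E'
def go(s,xyz,yaw):
    "tool-frame shift and wz from the state's pose to a down-pointing pose"
    R=Ro.from_euler('xyz',s["tcp_rot"],degrees=True)
    d=R.inv().apply(np.array(xyz)-s["tcp_pos"])
    w=(R.inv()*Ro.from_euler('xyz',[180,0,yaw],degrees=True)).as_rotvec()
    print('pos',np.round(s["tcp_pos"],4),'rot',np.round(s["tcp_rot"],2),'shift',np.round(d,4),'w',np.round(w,3))
E
python3 - <<'E'
from h import *
from rig import bot
s=bot.observe();print(s["t"],np.round(s["joints"],1));go(s,[.5,.065,.30],-171)
E
```

```text
0.9333 [-53.4   5.2   7.2 109.7  -0.7  65.1  53.2]
pos [0.3751 0.3069 0.3011] rot [-1.8000e+02 -2.0000e-02 -1.7094e+02] shift [-0.0852 -0.2585  0.0011] w [-0.    -0.     0.001]
```

{"method": "send_rows", "body": {"series": [-0.01,-0.03,0,0,0,0,0,-0.023,-0.068,0,0,0,0,0,-0.035,-0.106,0,0,0,0,0,-0.047,-0.144,0,0,0,0,0,-0.06,-0.182,0,0,0,0,0,-0.072,-0.22,0,0,0,0,0,-0.085,-0.2585,0,0,0,0,0,-0.085,-0.2585,0,0,0,0,0,-0.085,-0.2585,0,0,0,0,0,-0.085,-0.2585,0,0,0,0,0]}}

```text
t: 1.77
tcp_pos: [0.4985, 0.0673, 0.3009]
tcp_rot: [180.0, -0.1, -171.1]
contact_force: [-0.1, 0.5, -0.4]
gripper_width: 0.0426
gripper_force: 0.0
```

```bash
python3 - <<'E'
from h import *
from rig import bot
s=bot.observe();print(s["t"],np.round(s["joints"],1),s["contact_force"]);go(s,[.5,.065,.30],-171)
c=bot.get_calibration("wrist");im,d=bot.grab_frame("wrist");print(c)
np.savez("pics/w1.npz",im=im,d=d);cv2.imwrite("pics/w1.png",im[:,:,::-1])
E
```

```text
1.7667 [-34.2   7.   21.5 108.3  -2.8  65.2  87.3] [-0.06688732  0.4989871  -0.35063556]
pos [0.4985 0.0673 0.3009] rot [ 1.7998e+02 -5.0000e-02 -1.7106e+02] shift [-0.0012 -0.0025  0.0009] w [ 0.    -0.001 -0.001]
{'camera_matrix': array([[406.65023574,   0.        , 313.48640277],
       [  0.        , 406.65023574, 241.9727804 ],
       [  0.        ,   0.        ,   1.        ]]), 'D': array([-0.04234087,  0.        ,  0.        ,  0.        ,  0.        ]), 'position': array([0.42754761, 0.05638226, 0.44456736]), 'rotation': array([ 1.63419950e+02, -2.85759533e-02,  9.89443697e+01])}
```

View pics/w1.png

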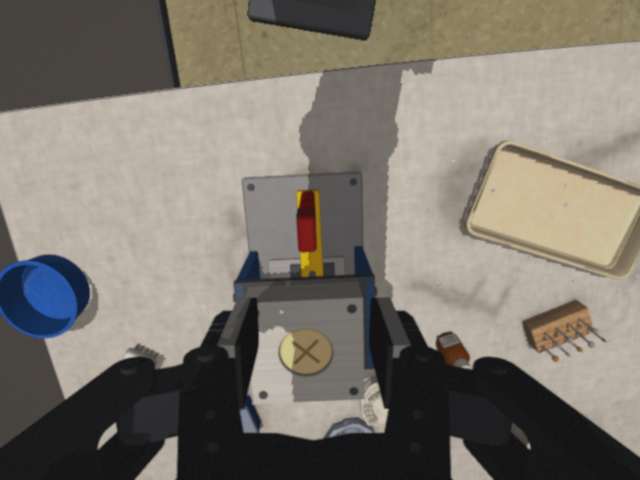

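The wrist view shows the puck at (305,352), the handle with its top about (307,228), and the mould screws at (263,395), (352,390) and (351,308).

```bash
python3 - <<'E'
from h import *
f=np.load("pics/w1.npz");im,d=f["im"],f["d"]
c=dict(camera_matrix=np.array([[406.65,0,313.486],[0,406.65,241.973],[0,0,1]]),D=np.array([-.04234,0,0,0,0]),position=[0.42755,0.05638,0.44457],rotation=[163.41995,-.02858,98.94437])
hsv=cv2.cvtColor(im,cv2.COLOR_RGB2HSV);H,S,V=[hsv[...,i].astype(int) for i in range(3)]
def roi(m,x0,x1,y0,y1):
    o=np.zeros_like(m);o[y0:y1,x0:x1]=m[y0:y1,x0:x1];return o
m=roi((S>60)&(H>15)&(H<40),270,340,325,380);m=cv2.morphologyEx(m.astype(np.uint8),cv2.MORPH_CLOSE,np.ones((7,7)))
b=blobs(m)[0];(x0,y0),(w,h),a=cv2.fitEllipse(b);print('puck px',x0,y0,w,h,ray(c,[(x0,y0)],.145))
P=ray(c,b[:,0],.145)[:,:2];print(cv2.minEnclosingCircle(P.astype(np.float32)))
red=(S>140)&((H<8)|(H>170))
ys,xs=np.where(roi(red,280,340,180,270));print('red',xs.min(),xs.max(),ys.min(),ys.max())
for y in range(186,256,6):
    r=np.where(red[y,280:340])[0]+280
    print(y,r.min() if len(r) else 0,r.max() if len(r) else 0,np.round(d[y,307],3),V[y,307])
sc=ray(c,[(263,395),(352,390),(351,308)],.147);print(np.round(sc,4))
e=sc[0]-sc[1];print('screw y ang',np.degrees(np.arctan2(*(sc[1]-sc[2])[[1,0]])),np.linalg.norm(e),np.linalg.norm(sc[1]-sc[2]),'x',np.degrees(np.arctan2(e[0],-e[1])))
E
python3 -c "
import cv2;i=cv2.imread('pics/w1.png')[160:300,230:390];cv2.imwrite('pics/w1c.png',cv2.resize(i,None,fx=4,fy=4))"
```

```text
puck px 305.4139099121094 350.8167724609375 44.51646041870117 52.24127960205078 [[0.61069332 0.07850856 0.145     ]]
((0.611060380935669, 0.07863304018974304), 0.022333255037665367)
red 297 315 191 250
186 0 0 0.438 131
192 304 312 0.407 74
198 302 313 0.371 71
204 301 313 0.344 72
210 300 311 0.322 59
216 298 314 0.302 77
222 297 314 0.301 124
228 298 314 0.301 122
234 298 314 0.302 123
240 299 314 0.304 123
246 299 315 0.305 121
252 0 0 0.432 166
[[0.6585 0.0486 0.147 ]
 [0.6414 0.1238 0.147 ]
 [0.5651 0.1087 0.147 ]]
screw y ang 11.198028367067199 0.07711828973102938 0.07787008518836996 x 12.770699015526601
```

View pics/w1c.png

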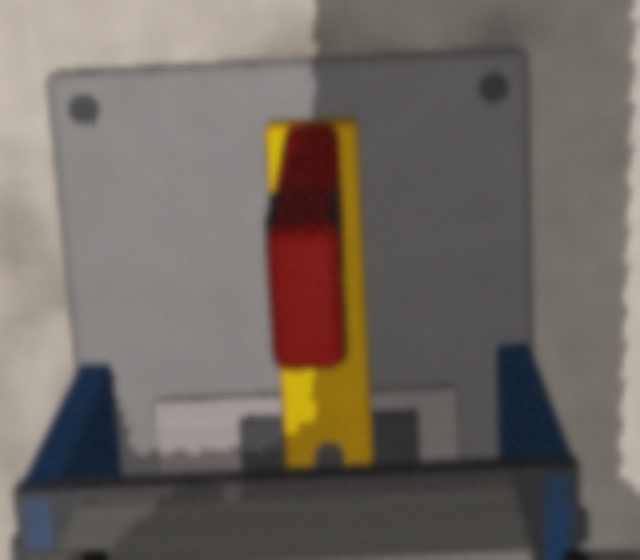

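The crop shows the handle's top face with corners at (297,218), (315,217), (316.7,250.5) and (298.7,251). The base-plate bolts are at (250.7,187) and (353.2,182).

```bash
python3 - <<'E'
from h import *
c=dict(camera_matrix=np.array([[406.65,0,313.486],[0,406.65,241.973],[0,0,1]]),D=np.array([-.04234,0,0,0,0]),position=[0.42755,0.05638,0.44457],rotation=[163.41995,-.02858,98.94437])
h=ray(c,[(297,218),(315,217),(316.7,250.5),(298.7,251.2)],.150);print(h,h.mean(0))
b=ray(c,[(250.7,187),(353.2,182)],.008);e=b[1]-b[0];print(b,np.linalg.norm(e),np.degrees(np.arctan2(-e[0],e[1])))
x=ray(c,[(243.5,178.5),(361.5,172)],.008);e=x[1]-x[0];print(x,np.linalg.norm(e),np.degrees(np.arctan2(-e[0],e[1])))
E
```

```text
[[0.49771004 0.05517275 0.15      ]
 [0.49488171 0.0682638  0.15      ]
 [0.52046892 0.07362777 0.15      ]
 [0.5231491  0.06018447 0.15      ]] [0.50905244 0.0643122  0.15      ]
[[5.05323234e-01 2.87641313e-04 8.00000000e-03]
 [4.82873171e-01 1.08503836e-01 8.00000000e-03]] 0.11052036027754135 11.720085949438246
[[ 0.49740275 -0.00840135  0.008     ]
 [ 0.47096679  0.11531978  0.008     ]] 0.126513941219037 12.061229618125482
```

```bash
python3 - <<'E'
from h import *
from rig import bot
s=bot.observe();print(s["t"]);go(s,[.509,.064,.116],-168.3)
E
```

```text
1.8167
pos [0.4983 0.0681 0.301 ] rot [ 1.7998e+02 -5.0000e-02 -1.7096e+02] shift [-0.0101 -0.0058  0.185 ] w [ 0.    -0.001 -0.046]
```

{"method": "send_rows", "body": {"series": [-0.002,-0.001,0.015,0,0,-0.01,0,-0.004,-0.002,0.035,0,0,-0.02,0,-0.006,-0.003,0.06,0,0,-0.03,0,-0.009,-0.0035,0.085,0,0,-0.046,0,-0.009,-0.004,0.105,0,0,-0.046,0,-0.009,-0.004,0.12,0,0,-0.046,0,-0.009,-0.004,0.12,0,0,-0.046,0,-0.009,-0.004,0.12,0,0,-0.046,0,-0.009,-0.004,0.12,0,0,-0.046,0,-0.009,-0.004,0.12,0,0,-0.046,0]}}

```text
t: 2.65
tcp_pos: [0.5091, 0.0651, 0.1826]
tcp_rot: [180.0, 0.1, -168.4]
contact_force: [0.2, -0.6, -0.7]
gripper_width: 0.0428
gripper_force: 0.0
```

```bash
python3 - <<'E'
from h import *
from rig import bot
s=bot.observe();go(s,[.509,.064,.116],-168.3)
E
```

```text
pos [0.5091 0.0651 0.1826] rot [ 1.7997e+02  1.3000e-01 -1.6836e+02] shift [ 0.0005 -0.001   0.0666] w [ 0.     0.002 -0.001]
```

{"method": "send_rows", "body": {"series": [0,0,0.012,0,0,0,0,0,-0.001,0.028,0,0,0,0,0,-0.001,0.045,0,0,0,0,0,-0.001,0.06,0,0,0,0,0,-0.001,0.0665,0,0,0,0,0,-0.001,0.0665,0,0,0,0,0,-0.001,0.0665,0,0,0,0.5,0,-0.001,0.0665,0,0,0,1,0,-0.001,0.0665,0,0,0,1,0,-0.001,0.0665,0,0,0,1], "force": 60}}

```text
t: 3.48
tcp_pos: [0.5095, 0.0636, 0.1159]
tcp_rot: [180.0, 0.1, -168.4]
contact_force: [0.2, 0.5, 3.7]
gripper_width: 0.0134
gripper_force: 60.1
```

{"method": "send_rows", "body": {"series": [0,0,0,0,0,0,1,0,0,0,0,0,0,1,0,0,0,0,0,0,1,0,0,0,0,0,0,1,0,0,0,0,0,0,1,0,0,0,0,0,0,1,0,0,0,0,0,0,1,0,0,0,0,0,0,1,0,0,0,0,0,0,1,0,0,0,0,0,0,1]}}

```text
t: 4.32
tcp_pos: [0.5097, 0.0636, 0.1158]
tcp_rot: [180.0, 0.1, -168.4]
contact_force: [-0.1, 0.5, 7.1]
gripper_width: 0.0133
gripper_force: 60.4
```

```bash
cat >> h.py <<'E'
YAW=11.7;O=np.array([.6109,.0786])
def stand(p):
    a=np.radians(YAW);q=np.array(p[:2])-O;return np.array([q[0]*np.cos(a)+q[1]*np.sin(a),-q[0]*np.sin(a)+q[1]*np.cos(a)])
E
python3 - <<'E'
from h import *
from rig import bot
s=bot.observe();go(s,[.509,.064,.116],-168.3);print('rod in stand mm',1e3*(stand(s["tcp_pos"])+[.1,0]),s["contact_force"],s["gripper_width"],s["gripper_force"])
E
```

```text
pos [0.5097 0.0636 0.1158] rot [ 1.7999e+02  1.4000e-01 -1.6840e+02] shift [ 0.0006  0.0005 -0.0002] w [ 0.     0.002 -0.002]
rod in stand mm [-2.18125648  5.84205035] [-0.1138919   0.46867724  7.13978317] 0.013335571365076383 60.39698123931885
```

{"method": "send_rows", "body": {"series": [0,0,-0.003,0,0,0,1,0,0,-0.006,0,0,0,1,0.001,0.0025,-0.006,0,0,0,1,0.001,0.0025,-0.007,0,0,0,1,0.001,0.0025,-0.009,0,0,0,1,0.001,0.0025,-0.011,0,0,0,1,0.001,0.0025,-0.013,0,0,0,1,0.001,0.0025,-0.015,0,0,0,1,0.001,0.0025,-0.015,0,0,0,1,0.001,0.0025,-0.015,0,0,0,1]}}

```text
t: 5.15
tcp_pos: [0.5066, 0.0656, 0.1295]
tcp_rot: [180.0, -0.1, -168.4]
contact_force: [0.4, 1.0, -6.8]
gripper_width: 0.013
gripper_force: 58.4
```

{"method": "send_rows", "body": {"series": [0,0,-0.001,0,0,0,1,0,0,-0.002,0,0,0,1,0,0,-0.003,0,0,0,1,0,0,-0.003,0,0,0,1,0,0,-0.003,0,0,0,1,0,0,-0.003,0,0,0,1,0,0,-0.003,0,0,0,1,0,0,-0.003,0,0,0,1,0,0,-0.003,0,0,0,1,0,0,-0.003,0,0,0,1]}}

```text
t: 5.98
tcp_pos: [0.5068, 0.0655, 0.1327]
tcp_rot: [180.0, -0.0, -168.4]
contact_force: [-0.5, 1.0, -11.6]
gripper_width: 0.0138
gripper_force: 58.4
```

{"method": "send_rows", "body": {"series": [0,0,0.005,0,0,0,1,0,0,0.009,0,0,0,1,-0.0035,0.0002,0.009,0,0,0,1,-0.007,0.0004,0.009,0,0,0,1,-0.007,0.0004,0.009,0,0,0,1,-0.007,0.0004,0.006,0,0,0,1,-0.007,0.0004,0.003,0,0,0,1,-0.007,0.0004,0,0,0,0,1,-0.007,0.0004,0,0,0,0,1,-0.007,0.0004,0,0,0,0,1]}}

```text
t: 6.82
tcp_pos: [0.514, 0.0674, 0.1326]
tcp_rot: [-180.0, 0.0, -168.4]
contact_force: [4.9, -0.1, -12.2]
gripper_width: 0.013
gripper_force: 58.5
```

{"method": "send_rows", "body": {"series": [0,0,0.005,0,0,0,1,0,0,0.009,0,0,0,1,-0.001,-0.0007,0.009,0,0,0,1,-0.0027,-0.0015,0.009,0,0,0,1,-0.0027,-0.0015,0.009,0,0,0,1,-0.0027,-0.0015,0.006,0,0,0,1,-0.0027,-0.0015,0.003,0,0,0,1,-0.0027,-0.0015,0,0,0,0,1,-0.0027,-0.0015,0,0,0,0,1,-0.0027,-0.0015,0,0,0,0,1]}}

```text
t: 7.65
tcp_pos: [0.5166, 0.0665, 0.1325]
tcp_rot: [-180.0, -0.0, -168.4]
contact_force: [3.4, 0.2, -13.7]
gripper_width: 0.0133
gripper_force: 58.4
```

{"method": "send_rows", "body": {"series": [0,0,0.005,0,0,0,1,0,0,0.009,0,0,0,1,-0.0017,-0.0025,0.009,0,0,0,1,-0.0035,-0.005,0.009,0,0,0,1,-0.0035,-0.005,0.009,0,0,0,1,-0.0035,-0.005,0.006,0,0,0,1,-0.0035,-0.005,0.003,0,0,0,1,-0.0035,-0.005,0,0,0,0,1,-0.0035,-0.005,0,0,0,0,1,-0.0035,-0.005,0,0,0,0,1]}}

```text
t: 8.48
tcp_pos: [0.5213, 0.062, 0.1326]
tcp_rot: [-180.0, 0.0, -168.4]
contact_force: [4.5, -1.2, -12.8]
gripper_width: 0.0132
gripper_force: 58.5
```

{"method": "send_rows", "body": {"series": [0,0,0.005,0,0,0,1,0,0,0.009,0,0,0,1,0.0004,-0.003,0.009,0,0,0,1,0.0008,-0.0058,0.009,0,0,0,1,0.0008,-0.0058,0.009,0,0,0,1,0.0008,-0.0058,0.006,0,0,0,1,0.0008,-0.0058,0.003,0,0,0,1,0.0008,-0.0058,0,0,0,0,1,0.0008,-0.0058,0,0,0,0,1,0.0008,-0.0058,0,0,0,0,1]}}

```text
t: 9.32
tcp_pos: [0.5214, 0.0562, 0.1324]
tcp_rot: [-180.0, -0.0, -168.4]
contact_force: [2.4, -1.3, -12.6]
gripper_width: 0.0134
gripper_force: 58.5
```

{"method": "send_rows", "body": {"series": [0,0,0.005,0,0,0,1,0,0,0.009,0,0,0,1,0.002,-0.0022,0.009,0,0,0,1,0.004,-0.0044,0.009,0,0,0,1,0.004,-0.0044,0.009,0,0,0,1,0.004,-0.0044,0.006,0,0,0,1,0.004,-0.0044,0.003,0,0,0,1,0.004,-0.0044,0,0,0,0,1,0.004,-0.0044,0,0,0,0,1,0.004,-0.0044,0,0,0,0,1]}}

```text
t: 10.15
tcp_pos: [0.5183, 0.0511, 0.1324]
tcp_rot: [-180.0, -0.0, -168.4]
contact_force: [2.2, -1.3, -12.8]
gripper_width: 0.0136
gripper_force: 58.5
```

{"method": "send_rows", "body": {"series": [0,0,0.005,0,0,0,1,0,0,0.009,0,0,0,1,0.003,-0.0003,0.009,0,0,0,1,0.006,-0.0006,0.009,0,0,0,1,0.006,-0.0006,0.009,0,0,0,1,0.006,-0.0006,0.006,0,0,0,1,0.006,-0.0006,0.003,0,0,0,1,0.006,-0.0006,0,0,0,0,1,0.006,-0.0006,0,0,0,0,1,0.006,-0.0006,0,0,0,0,1]}}

```text
t: 10.98
tcp_pos: [0.5124, 0.0496, 0.1324]
tcp_rot: [-180.0, -0.0, -168.4]
contact_force: [2.5, 0.9, -12.3]
gripper_width: 0.0133
gripper_force: 58.6
```

{"method": "send_rows", "body": {"series": [0,0,0.005,0,0,0,1,0,0,0.009,0,0,0,1,0.0025,0.0016,0.009,0,0,0,1,0.005,0.0033,0.009,0,0,0,1,0.005,0.0033,0.009,0,0,0,1,0.005,0.0033,0.006,0,0,0,1,0.005,0.0033,0.003,0,0,0,1,0.005,0.0033,0,0,0,0,1,0.005,0.0033,0,0,0,0,1,0.005,0.0033,0,0,0,0,1]}}

```text
t: 11.82
tcp_pos: [0.5069, 0.0518, 0.1324]
tcp_rot: [180.0, -0.0, -168.4]
contact_force: [2.1, 1.2, -12.3]
gripper_width: 0.0135
gripper_force: 58.6
```

{"method": "send_rows", "body": {"series": [0,0,0.005,0,0,0,1,0,0,0.009,0,0,0,1,0.0008,0.003,0.009,0,0,0,1,0.0017,0.0059,0.009,0,0,0,1,0.0017,0.0059,0.009,0,0,0,1,0.0017,0.0059,0.006,0,0,0,1,0.0017,0.0059,0.003,0,0,0,1,0.0017,0.0059,0,0,0,0,1,0.0017,0.0059,0,0,0,0,1,0.0017,0.0059,0,0,0,0,1]}}

```text
t: 12.65
tcp_pos: [0.504, 0.0573, 0.1324]
tcp_rot: [180.0, -0.0, -168.4]
contact_force: [2.7, 1.4, -13.3]
gripper_width: 0.0132
gripper_force: 58.6
```

{"method": "send_rows", "body": {"series": [0,0,0.005,0,0,0,1,0,0,0.009,0,0,0,1,-0.0008,0.002,0.009,0,0,0,1,-0.0015,0.0041,0.009,0,0,0,1,-0.0015,0.0041,0.009,0,0,0,1,-0.0015,0.0041,0.006,0,0,0,1,-0.0015,0.0041,0.003,0,0,0,1,-0.0015,0.0041,0,0,0,0,1,-0.0015,0.0041,0,0,0,0,1,-0.0015,0.0041,0,0,0,0,1]}}

```text
t: 13.48
tcp_pos: [0.5048, 0.0616, 0.1325]
tcp_rot: [-180.0, -0.0, -168.4]
contact_force: [2.1, 0.7, -12.5]
gripper_width: 0.0137
gripper_force: 58.7
```

{"method": "send_rows", "body": {"series": [0,0,0.005,0,0,0,1,0,0,0.009,0,0,0,1,0.002,0.003,0.009,0,0,0,1,0.004,0.006,0.009,0,0,0,1,0.005,0.0075,0.009,0,0,0,1,0.006,0.009,0.009,0,0,0,1,0.007,0.01,0.009,0,0,0,1,0.008,0.0105,0.009,0,0,0,1,0.008,0.0105,0.009,0,0,0,1,0.008,0.0105,0.009,0,0,0,1]}}

```text
t: 14.32
tcp_pos: [0.4965, 0.0693, 0.1244]
tcp_rot: [-179.9, 0.2, -168.5]
contact_force: [2.1, -4.0, -2.5]
gripper_width: 0.0135
gripper_force: 60.2
```

{"method": "send_rows", "body": {"series": [-0.003,-0.001,0,0,0,0,1,-0.007,-0.0025,0,0,0,0,1,-0.011,-0.004,0,0,0,0,1,-0.0146,-0.0055,0,0,0,0,1,-0.0146,-0.0055,0,0,0,0,1,-0.0146,-0.0055,-0.003,0,0,0,1,-0.0146,-0.0055,-0.006,0,0,0,1,-0.0146,-0.0055,-0.009,0,0,0,1,-0.0146,-0.0055,-0.009,0,0,0,1,-0.0146,-0.0055,-0.009,0,0,0,1]}}

```text
t: 15.15
tcp_pos: [0.5104, 0.0677, 0.1331]
tcp_rot: [180.0, 0.0, -168.4]
contact_force: [0.1, -0.5, -2.4]
gripper_width: 0.0128
gripper_force: 60.1
```

{"method": "send_rows", "body": {"series": [0,0,-0.001,0,0,0,1,0,0,-0.002,0,0,0,1,0,0,-0.003,0,0,0,1,0,0,-0.0045,0,0,0,1,0,0,-0.006,0,0,0,1,0,0,-0.0075,0,0,0,1,0,0,-0.009,0,0,0,1,0,0,-0.0105,0,0,0,1,0,0,-0.012,0,0,0,1,0,0,-0.012,0,0,0,1]}}

```text
t: 15.98
tcp_pos: [0.5097, 0.068, 0.1444]
tcp_rot: [180.0, -0.1, -168.4]
contact_force: [0.1, 1.2, -11.8]
gripper_width: 0.013
gripper_force: 58.8
```

{"method": "send_rows", "body": {"series": [0,0,-0.002,0,0,0,1,0,0,-0.004,0,0,0,1,0,0,-0.006,0,0,0,1,0,0,-0.008,0,0,0,1,0,0,-0.01,0,0,0,1,0,0,-0.012,0,0,0,1,0,0,-0.014,0,0,0,1,0,0,-0.016,0,0,0,1,0,0,-0.017,0,0,0,1,0,0,-0.017,0,0,0,1]}}

```text
t: 16.82
tcp_pos: [0.5106, 0.0674, 0.1622]
tcp_rot: [-180.0, 0.0, -168.4]
contact_force: [-1.9, 0.1, -9.8]
gripper_width: 0.0135
gripper_force: 59.0
```

```bash
python3 - <<'E'
from h import *
from rig import bot
c=bot.get_calibration("top");im,d=bot.grab_frame("top")
hsv=cv2.cvtColor(im,cv2.COLOR_RGB2HSV);cv2.imwrite("pics/t2.png",cv2.resize(im[150:300,290:430,::-1],None,fx=4,fy=4))
im,d=bot.grab_frame("scene");cv2.imwrite("pics/s2.png",cv2.resize(im[190:330,290:430,::-1],None,fx=4,fy=4))
E
```

```text
(no output)
```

View pics/s2.png

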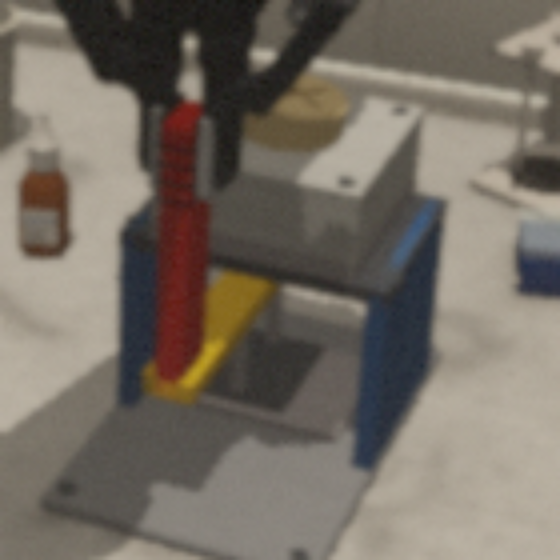

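The puck stands about 20 mm proud of the mould at crop position (300,110). Next I lower the handle and release it.

{"method": "send_rows", "body": {"series": [0,0,0.004,0,0,0,1,0,0,0.01,0,0,0,1,0,0,0.017,0,0,0,1,0,0,0.024,0,0,0,1,0,0,0.031,0,0,0,1,0,0,0.037,0,0,0,1,0,0,0.042,0,0,0,1,0,0,0.044,0,0,0,1,0,0,0.044,0,0,0,0,0,0,0.044,0,0,0,0]}}

```text
t: 17.75
tcp_pos: [0.5108, 0.0677, 0.1179]
tcp_rot: [180.0, 0.0, -168.4]
contact_force: [0.1, 0.4, 0.3]
gripper_width: 0.0368
gripper_force: 0.0
```

{"method": "send_rows", "body": {"series": [0,0,0,0,0,0,0,0,0,0,0,0,0,0,0,0,-0.01,0,0,0,0,0,0,-0.03,0,0,0,0,0,0,-0.06,0,0,0,0,0,0,-0.09,0,0,0,-0.2,0,0,-0.12,0,0,0,-0.6,0,0,-0.15,0,0,0,-0.6,0,0,-0.17,0,0,0,-0.6,0,0,-0.17,0,0,0,-0.6]}}

```text
t: 18.58
tcp_pos: [0.513, 0.0679, 0.2935]
tcp_rot: [179.9, 0.5, -168.4]
contact_force: [0.4, -1.2, 0.7]
gripper_width: 0.0683
gripper_force: 0.0
```

```bash
python3 - <<'E'
from h import *
from rig import bot
s=bot.observe();print(s["t"],s["contact_force"],s["gripper_width"]);go(s,[.6109,.0786,.25],-168.3)
c=bot.get_calibration("wrist");im,d=bot.grab_frame("wrist");print(c["position"],c["rotation"])
np.savez("pics/w3.npz",im=im,d=d);cv2.imwrite("pics/w3.png",im[:,:,::-1])
hsv=cv2.cvtColor(im,cv2.COLOR_RGB2HSV);H,S,V=[hsv[...,i].astype(int) for i in range(3)]
m=(S>60)&(H>15)&(H<40);m[:250]=0;m[:,:250]=0;m[:,370:]=0
m=cv2.morphologyEx(m.astype(np.uint8),cv2.MORPH_CLOSE,np.ones((7,7)))
for b in blobs(m,2): print(cv2.contourArea(b),cv2.boundingRect(b))
E
```

```text
18.5833 [ 0.39168269 -1.16512561  0.7092287 ] 0.06829468423696547
pos [0.513  0.0679 0.2935] rot [ 179.92    0.52 -168.45] shift [-0.0976 -0.0092  0.0443] w [ 0.001  0.009 -0.003]
[0.44136394 0.05329781 0.43637946] [ 1.62845575e+02 -9.07780403e-02  1.01555816e+02]
2785.0 (269, 314, 60, 62)
275.0 (302, 250, 24, 13)
```

View pics/w3.png

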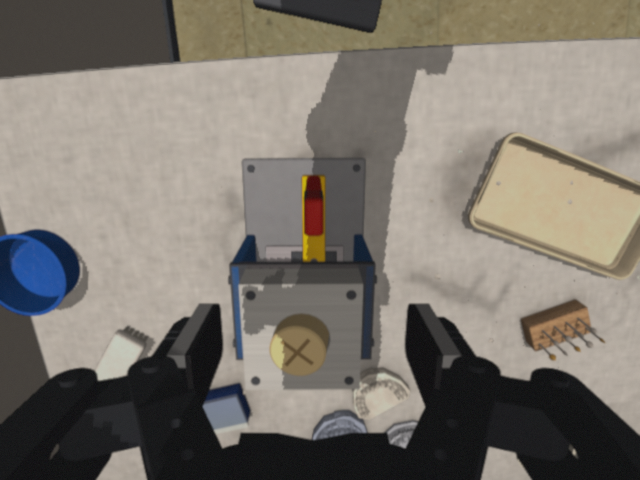

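The puck is upright and still raised, its top centred at (299,345). The tray is at (560,205), as before.

```bash
python3 - <<'E'
from h import *
from rig import bot
f=np.load("pics/w3.npz");d=f["d"]
c=bot.get_calibration("wrist")
z=d[345,299];print('depths',z,d[370,355])
R=Ro.from_euler('xyz',c["rotation"],degrees=True)
for px in [(290,345),(310,345),(258,345),(335,372)]:
    u=cv2.undistortPoints(np.array([[px]],float),c["camera_matrix"],c["D"])[0,0];print(px,np.array(c["position"])+R.apply(np.r_[u,1]*d[px[1],px[0]]))
print(ray(c,[(299,345)],.167),ray(c,[(537,133),(640,180),(470,215),(620,272)],.026))
p=ray(c,[(299,345)],.167)[0]
s=bot.observe();go(s,[.6109,.0786,.25],-168.3);go(s,[.6109,.0786,.151],-168.3)
E
```

```text
depths 0.30742064 0.33344337
(290, 345) [0.60503421 0.06921575 0.16330835]
(310, 345) [0.60101535 0.08386081 0.16495507]
(258, 345) [0.62138291 0.04493458 0.14499289]
(335, 372) [0.6329004  0.1111921  0.14629426]
[[0.60144333 0.07558306 0.167     ]] [[0.40848449 0.27215572 0.026     ]
 [0.42943745 0.39601863 0.026     ]
 [0.50153381 0.23180824 0.026     ]
 [0.5288147  0.41720022 0.026     ]]
pos [0.5119 0.0678 0.291 ] rot [ 179.94    0.34 -168.43] shift [-0.0989 -0.0094  0.0416] w [ 0.001  0.006 -0.002]
pos [0.5119 0.0678 0.291 ] rot [ 179.94    0.34 -168.43] shift [-0.0983 -0.0095  0.1406] w [ 0.001  0.006 -0.002]
```

{"method": "send_rows", "body": {"series": [-0.01,-0.001,0,0,0,0,-1,-0.03,-0.003,0.005,0,0,0,-1,-0.05,-0.005,0.01,0,0,0,-1,-0.07,-0.007,0.02,0,0,0,-1,-0.085,-0.008,0.03,0,0,0,-1,-0.095,-0.009,0.035,0,0,0,-1,-0.099,-0.0095,0.035,0,0,0,-1,-0.099,-0.0095,0.035,0,0,0,-1,-0.099,-0.0095,0.035,0,0,0,-1,-0.099,-0.0095,0.035,0,0,0,-1]}}

```text
t: 19.47
tcp_pos: [0.609, 0.0781, 0.2533]
tcp_rot: [180.0, 0.0, -168.4]
contact_force: [-0.0, 1.2, 0.4]
gripper_width: 0.0855
gripper_force: 0.0
```

```bash
python3 - <<'E'
from h import *
from rig import bot
s=bot.observe();print(s["t"],s["contact_force"],s["gripper_width"])
c=bot.get_calibration("wrist");im,d=bot.grab_frame("wrist")
go(s,[.6109,.0786,.151],-168.3);s=bot.observe();go(s,[.6109,.0786,.151],-168.3)
cv2.imwrite("pics/w4.png",im[:,:,::-1]);np.savez("pics/w4.npz",im=im,d=d)
hsv=cv2.cvtColor(im,cv2.COLOR_RGB2HSV);H,S,V=[hsv[...,i].astype(int) for i in range(3)]
m=(S>60)&(H>15)&(H<40);m[:150]=0;m[:,220:400]&=True;m[:,:220]=0;m[:,400:]=0
m=cv2.morphologyEx(m.astype(np.uint8),cv2.MORPH_CLOSE,np.ones((7,7)))
R=Ro.from_euler('xyz',c["rotation"],degrees=True)
for b in blobs(m,2):
    x,y,w,h=cv2.boundingRect(b);print(cv2.contourArea(b),(x,y,w,h))
    mm=np.zeros_like(m);cv2.drawContours(mm,[b],-1,1,-1);ys,xs=np.where((mm>0)&(d>0))
    u=cv2.undistortPoints(np.c_[xs,ys].astype(float)[:,None],c["camera_matrix"],c["D"])[:,0]
    P=np.array(c["position"])+R.apply(np.c_[u,np.ones(len(u))]*d[ys,xs][:,None])
    t=np.percentile(P[:,2],90);Q=P[P[:,2]>t-.004];print('top z',t,cv2.minEnclosingCircle(Q[:,:2].astype(np.float32)),Q.mean(0))
E
```

```text
19.4667 [-0.04464225  1.21823299  0.37470029] 0.08547797057781037
pos [0.609  0.0781 0.2533] rot [ 1.7998e+02  2.0000e-02 -1.6843e+02] shift [-1.900e-03  1.000e-04  1.023e-01] w [ 0.     0.    -0.002]
pos [0.6091 0.0782 0.2534] rot [ 1.7998e+02  3.0000e-02 -1.6842e+02] shift [-0.0018  0.      0.1025] w [ 0.     0.001 -0.002]
4401.5 (273, 207, 74, 77)
top z 0.1682665882381455 ((0.6114156246185303, 0.07579249143600464), 0.02221471443772316) [0.61020598 0.07694488 0.16668918]
215.5 (311, 150, 28, 9)
top z 0.09634635373232156 ((0.5624275207519531, 0.0766257792711258), 0.009493709541857243) [0.5624471  0.07664492 0.09771049]
```

View pics/w4.png

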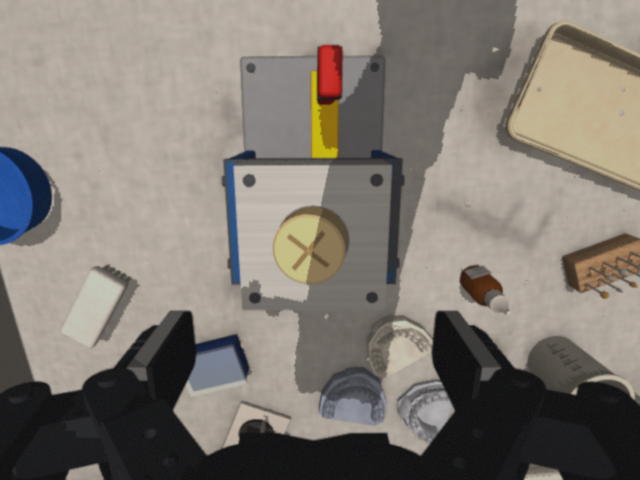

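The puck's cross is at (309,246), its top at z = 0.167 and centre about (0.611, 0.077), which matches the bore axis. Descending to grip it.

{"method": "send_rows", "body": {"series": [-0.001,-0.001,0.015,0,0,0,-1,-0.0017,-0.001,0.035,0,0,0,-1,-0.0017,-0.001,0.055,0,0,0,-1,-0.0017,-0.001,0.075,0,0,0,-1,-0.0017,-0.001,0.09,0,0,0,-1,-0.0017,-0.001,0.1,0,0,0,-1,-0.0017,-0.001,0.104,0,0,0,-1,-0.0017,-0.001,0.104,0,0,0,-1,-0.0017,-0.001,0.104,0,0,0,-0.3,-0.0017,-0.001,0.104,0,0,0,-0.1], "force": 30}}

```text
t: 20.35
tcp_pos: [0.6121, 0.0777, 0.15]
tcp_rot: [180.0, 0.1, -168.4]
contact_force: [-0.6, 0.4, 0.0]
gripper_width: 0.0637
gripper_force: 0.0
```

{"method": "send_rows", "body": {"series": [0,0,0,0,0,0,0,0,0,0,0,0,0,0.1,0,0,0,0,0,0,0.3,0,0,0,0,0,0,0.5,0,0,0,0,0,0,0.5,0,0,0,0,0,0,0.5,0,0,0,0,0,0,0.5,0,0,0,0,0,0,0.5,0,0,0,0,0,0,0.5,0,0,0,0,0,0,0.5]}}

```text
t: 21.18
tcp_pos: [0.612, 0.0773, 0.1495]
tcp_rot: [-180.0, 0.1, -168.4]
contact_force: [-0.3, -2.3, 5.9]
gripper_width: 0.0423
gripper_force: 30.9
```

{"method": "send_rows", "body": {"series": [0,0,-0.004,0,0,0,0.5,0,0,-0.01,0,0,0,0.5,0,0,-0.02,0,0,0,0.5,0,0,-0.032,0,0,0,0.5,0,0,-0.046,0,0,0,0.5,0,0,-0.06,0,0,0,0.5,0,0,-0.075,0,0,0,0.5,0,0,-0.085,0,0,0,0.5,0,0,-0.09,0,0,0,0.5,0,0,-0.09,0,0,0,0.5]}}

```text
t: 22.02
tcp_pos: [0.6119, 0.078, 0.2406]
tcp_rot: [180.0, 0.2, -168.4]
contact_force: [-0.8, 0.3, -1.1]
gripper_width: 0.0425
gripper_force: 31.1
```

```bash
python3 - <<'E'
from h import *
from rig import bot
s=bot.observe();print(s["t"],s["contact_force"],s["gripper_width"],s["gripper_force"])
go(s,[.476,.337,.24],-168.3);go(s,[.476,.337,.24],-187.6)
E
```

```text
22.0167 [-0.77103665  0.31482752 -1.05873892] 0.042547663750304 31.05192867689766
pos [0.6119 0.078  0.2406] rot [ 1.7996e+02  1.5000e-01 -1.6840e+02] shift [0.0811 0.281  0.0006] w [ 0.001  0.003 -0.002]
pos [0.6119 0.078  0.2406] rot [ 1.7996e+02  1.5000e-01 -1.6840e+02] shift [0.0811 0.281  0.0006] w [0.001 0.003 0.335]
```

{"method": "send_rows", "body": {"series": [0.003,0.01,0,0,0,0.02,0.5,0.01,0.035,0,0,0,0.06,0.5,0.019,0.068,0,0,0,0.1,0.5,0.03,0.104,0,0,0,0.14,0.5,0.04,0.14,0,0,0,0.18,0.5,0.05,0.176,0,0,0,0.22,0.5,0.06,0.21,0,0,0,0.26,0.5,0.07,0.242,0,0,0,0.3,0.5,0.077,0.267,0,0,0,0.335,0.5,0.081,0.281,0,0,0,0.335,0.5]}}

```text
t: 22.85
tcp_pos: [0.4723, 0.3406, 0.2378]
tcp_rot: [180.0, -0.1, 172.6]
contact_force: [-0.3, 0.3, -2.1]
gripper_width: 0.0425
gripper_force: 31.0
```

{"method": "send_rows", "body": {"series": [0,0,0.005,0,0,0,0.5,0,0,0.015,0,0,0,0.5,0,0,0.035,0,0,0,0.5,0,0,0.06,0,0,0,0.5,0,0,0.085,0,0,0,0.5,0,0,0.11,0,0,0,0.5,0,0,0.13,0,0,0,0.5,0,0,0.145,0,0,0,0.5,0,0,0.15,0,0,0,0.5,0,0,0.15,0,0,0,0.5]}}

```text
t: 23.68
tcp_pos: [0.4752, 0.3342, 0.0868]
tcp_rot: [-179.8, -0.1, 172.3]
contact_force: [-0.5, 0.4, -0.4]
gripper_width: 0.0427
gripper_force: 31.0
```

```bash
python3 - <<'E'
from h import *
from rig import bot
s=bot.observe();print(s["t"],s["contact_force"],s["gripper_width"])
go(s,[.476,.337,.021],-187.6)
im,d=bot.grab_frame("wrist");cv2.imwrite("pics/w5.png",im[:,:,::-1])
E
```

```text
23.6833 [-0.4635205   0.35120201 -0.375398  ] 0.042660110846977434
pos [0.4752 0.3342 0.0868] rot [-1.7979e+02 -1.1000e-01  1.7227e+02] shift [-0.0006  0.0032  0.0658] w [-0.004 -0.002 -0.002]
```

View pics/w5.png

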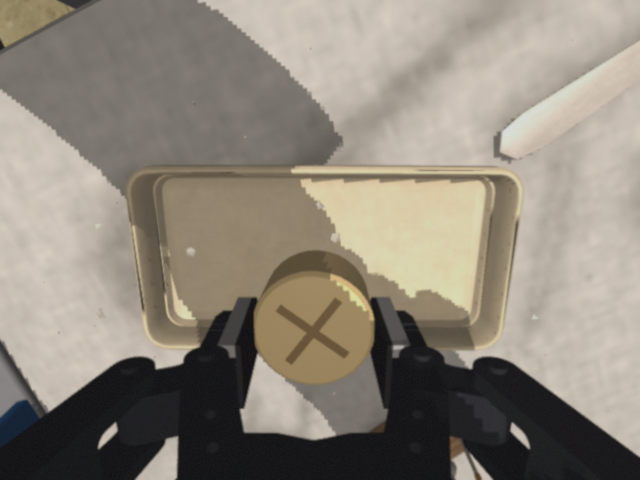

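The puck is held upright above the tray's middle, with its cross at (314,328). Lowering it in.

{"method": "send_rows", "body": {"series": [0,0.002,0.008,0,0,0,0.5,0,0.003,0.018,0,0,0,0.5,0,0.003,0.03,0,0,0,0.5,0,0.003,0.042,0,0,0,0.5,0,0.003,0.05,0,0,0,0.5,0,0.003,0.055,0,0,0,0.5,0,0.003,0.058,0,0,0,0.5,0,0.003,0.06,0,0,0,0.5,0,0.003,0.061,0,0,0,0.5,0,0.003,0.061,0,0,0,0.5]}}

```text
t: 24.57
tcp_pos: [0.4761, 0.3397, 0.0279]
tcp_rot: [180.0, 0.0, 172.4]
contact_force: [0.1, 0.1, -0.7]
gripper_width: 0.0423
gripper_force: 31.0
```

{"method": "send_rows", "body": {"series": [0,0,0.001,0,0,0,0.5,0,0,0.002,0,0,0,0.5,0,0,0.003,0,0,0,0.5,0,0,0.003,0,0,0,0.5,0,0,0.003,0,0,0,0.5,0,0,0.003,0,0,0,0.5,0,0,0.003,0,0,0,0.5,0,0,0.003,0,0,0,0.5,0,0,0.003,0,0,0,0.5,0,0,0.003,0,0,0,0.5]}}

```text
t: 25.4
tcp_pos: [0.4759, 0.3397, 0.0248]
tcp_rot: [180.0, 0.0, 172.4]
contact_force: [-0.0, -0.0, -0.9]
gripper_width: 0.0426
gripper_force: 31.0
```

Puck bottom is now about 10 mm above the bench; creeping down.

{"method": "send_rows", "body": {"series": [0,0,0.001,0,0,0,0.5,0,0,0.002,0,0,0,0.5,0,0,0.003,0,0,0,0.5,0,0,0.003,0,0,0,0.5,0,0,0.003,0,0,0,0.5,0,0,0.003,0,0,0,0.5,0,0,0.003,0,0,0,0.5,0,0,0.003,0,0,0,0.5,0,0,0.003,0,0,0,0.5,0,0,0.003,0,0,0,0.5]}}

```text
t: 26.23
tcp_pos: [0.4761, 0.3397, 0.0219]
tcp_rot: [180.0, 0.0, 172.4]
contact_force: [0.4, -1.0, 2.1]
gripper_width: 0.0421
gripper_force: 31.3
```

{"method": "send_rows", "body": {"series": [0,0,0.0005,0,0,0,0.5,0,0,0.001,0,0,0,0.5,0,0,0.0015,0,0,0,0.5,0,0,0.0015,0,0,0,0.5,0,0,0.0015,0,0,0,0.5,0,0,0.0015,0,0,0,0.5,0,0,0.0015,0,0,0,0.5,0,0,0.0015,0,0,0,0.5,0,0,0.0015,0,0,0,0.5,0,0,0.0015,0,0,0,0.5]}}

```text
t: 27.07
tcp_pos: [0.4767, 0.3398, 0.0212]
tcp_rot: [179.9, 0.1, 172.4]
contact_force: [-0.2, -0.8, 8.8]
gripper_width: 0.0429
gripper_force: 31.7
```

{"method": "send_rows", "body": {"series": [0,0,0,0,0,0,0,0,0,0,0,0,0,-0.3,0,0,0,0,0,0,-0.5,0,0,0,0,0,0,-0.5,0,0,0,0,0,0,-0.5,0,0,-0.005,0,0,0,-0.5,0,0,-0.015,0,0,0,-0.5,0,0,-0.03,0,0,0,-0.5,0,0,-0.05,0,0,0,-0.5,0,0,-0.075,0,0,0,-0.5]}}

```text
t: 27.9
tcp_pos: [0.4753, 0.3391, 0.0959]
tcp_rot: [-179.9, -0.1, 172.4]
contact_force: [0.4, 0.9, -0.9]
gripper_width: 0.0643
gripper_force: 0.0
```

{"method": "send_rows", "body": {"series": [0,0,-0.02,0,0,0,-0.5,0,0,-0.05,0,0,0,-0.5,0,0,-0.08,0,0,0,-0.5,0,0,-0.11,0,0,0,-0.5,0,0,-0.13,0,0,0,-0.5,0,0,-0.13,0,0,0,-0.5,0,0,-0.13,0,0,0,-0.5,0,0,-0.13,0,0,0,-0.5,0,0,-0.13,0,0,0,-0.5,0,0,-0.13,0,0,0,-0.5]}}

```text
t: 28.73
tcp_pos: [0.4753, 0.3391, 0.2241]
tcp_rot: [-179.9, -0.1, 172.4]
contact_force: [-0.0, 0.2, -0.7]
gripper_width: 0.0637
gripper_force: 0.0
```

```bash
python3 - <<'E'
from h import *
from rig import bot
s=bot.observe();print(s["t"],s["contact_force"],s["gripper_width"],s["tcp_pos"])
im,d=bot.grab_frame("wrist");cv2.imwrite("pics/w6.png",im[:,:,::-1])
E
```

```text
28.7333 [-0.03280704  0.16044975 -0.66299321] 0.06367189490843946 [0.4752537  0.33913394 0.22407971]
```

View pics/w6.png

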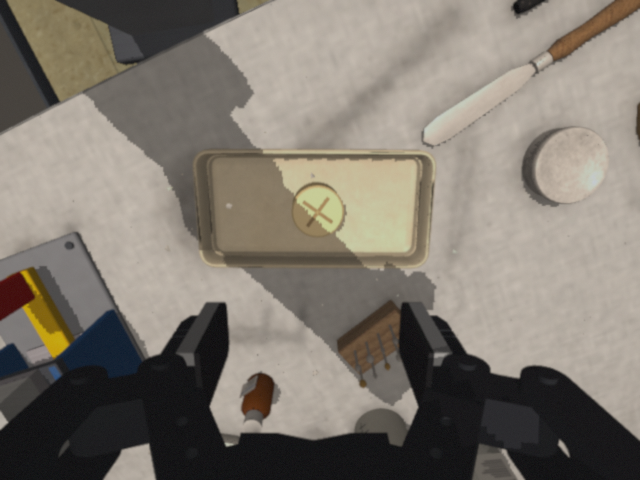

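The puck stands upright in the middle of the tray, cross up, at (318,209). The bottle and bur block look undisturbed.

```bash
python3 -c "
from rig import bot
print(bot.close_job())"
```

```text
the job is handed in; nothing more can be done
None
```

The puck was knocked out and is standing upright, cross up, in the middle of the ivory tray, and I handed the job in at about 29 s of robot time; close_job returned no verdict.

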